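Find and hold the heavy side of a rotor on the balancing stand

ROBOT

A 6-joint arm with a two-finger parallel gripper is mounted at the origin on the work surface; the furniture and walls round the work are solid. World frame = base frame: x ahead of the robot, y to its left, z up, the work surface at z = 0. Lengths are in m, angles in rad, forces in N, time in s.
With the tool pointing down it reaches from about 0.35 to 0.975 m from the base axis. Payload 7.1 kg.
Tool frame: the origin (TCP) lies at the very end of the fingers, on their centre line; the grasp point (between the pads) lies 19 mm behind it; z points along the fingers, y is the line along which they close (so a half turn about z gives the same grasp; the last joint's range is limited). The gripper opens to 88 mm and grips with 3 to 60 N. Pads are 20 mm wide; open, the fingers measure 115 mm over their backs; the gripper's body (75 mm by 178 mm) begins 61 mm behind the grasp point.
Start: joints at [1.197, 0.423, 1.63, -0, 1.089, -0.019], TCP at [0.217, 0.586, 0.196] pointing down, gripper open.
Joint ranges: [-3, 3], [-0.9, 2.11], [0.09, 2.58], [-1.31, 4.45], [0.11, 2.69], [-2.54, 2.54]. Speed limits (rad/s): [2.39, 2.39, 3.01, 3.14, 3.14, 3.14].

INTERFACE

Orientations are given as a rotation vector (axis times angle).
In Python, from bench import r gives the robot as it stands.
- The arm moves only by the tool carry_out, never from a script. Its argument "moves" is a list of rows, each a list of 5 numbers: the shift along the tool's x, y, z as a fraction of full scale, then the turn about the tool's z as a fraction of full scale, then the closure, from -1 (fully open) to 1 (shut). A call has 1 to 20 rows; each row is the pose to reach, as a shift and turn from the pose commanded when the call began, along the tool's axes at that moment, turning the shorter way round; what a row does not reach only later rows make up. Full scale, the value 1, is 500 mm for a shift and pi rad for a turn. A row lasts 1/10 s, in which the tool goes at most 50 mm and 8.59 degrees, less where a joint would pass 70% of its speed; a pose out of reach is approached as far as the arm can. A call with a number of a shift or a turn outside -1 to 1 is refused whole. A call with a gripper value outside its range is refused whole. The fingers move at their own pace and stop on an object; "squeeze" is the grip in N (left out, the last holds). Time passes only in rows, so rows that repeat a pose let the fingers close. It gives the time, the measured TCP pose, the force, the opening and the grip force at its end, in the units of the state.
- r.get_state(): the state, without advancing time (a new reading comes with each control period).
- r.read_camera(name): name is "side" or "top" or "wrist"; returns the picture (480x640x3 uint8, red, green, blue); there is no depth.
- r.camera_model(name): a dict with "fx", "fy", "cx", "cy" (pixels), "world_from_camera" (4x4, takes a point from camera to world coordinates). Camera axes: x right, y up, looking along -z (the intrinsics and any distortion apply to the point x, -y, -z); pixel columns grow to the right and rows downward; lengths in m; the calibration is good to about 2 mm. A picture is of the moment at which its call begins: read the wrist's pose just before it. camera_model takes no time and is no camera call; for the wrist camera it gives the pose at the moment of the call.
- r.finish_job(): hands the job in; it is judged then, once.
Trained networks look in the newest picture that a camera, given by its name, has taken for a name from the list of things; names that differ only in an ending like _2 or _b are one class to them, and where a whole thing is asked for, a point or a joint stands for the part that bears it (a point fixed in the world has none). Each returns a list of dicts, best first, with "p" (0 to 1); they miss things now and then, are a little off and sometimes report something else, mostly with a low value. They report only what shows in the picture. A call takes as long as a camera call.
- r.recognise(camera, label): "box" ([centre column, centre row, width, height] in pixels, round what is visible of it).
- r.trace(camera, label): "pixels" (480x640 bool, what is visible of it) and "box" ([centre column, centre row, width, height] in pixels, round what is visible of it).
The state is a dict: "time_s": time; "q": joint angles; "qvel": joint speeds; "effort": joint torques, N m; "ee_pos": TCP position; "ee_rot": TCP orientation; "wrist_force": force on the tool from outside, world axes, zero at the start; "wrist_torque": the same for the moment, N m; "gripper_width": opening from 0.0 (shut) to 1.0 (fully open); "finger_force": force on a finger pad.
Only numpy, scipy, OpenCV 4.12 (cv2) and the standard library are available. Lean on these libraries where they do the work, as an engineer would, in place of code of your own. Each camera call takes 0.05 s, during which the arm holds its last target. There are 200 camera calls.

TASK

Flip the red-knobbed brake lever of the balancing stand outwards, fully over to its off stop, then turn the steel rotor by hand to find its hidden heavy side (its bearing is too stiff for it to settle there by itself). Finish with the gripper holding the rotor still by its rim, heavy side straight down, brake still off; leave the other things on the table where they are.

Things in the scene. Friction and masses are not known exactly. Their poses are not given: they have to be found in the camera images.
- stand: Grey balancing stand, fixed; base plate x -40 to +96 mm, y -110 to +160 mm, 14 mm thick. Origin on the table under the rotor's middle; x is the rotor's axis, away from the robot (within 0.25 rad of world x), y left to the brake, z up. Bearing pedestal (46 mm wide, top z = 213 mm) behind the rotor from x = 50 mm; brake post behind the lever from x = 60 mm; front and top of the disc are free.
- axis (a point): Centre of the rotor disc, on its horizontal axis, 190 mm above the table; fixed on the stand, with the stand's axes. The rotor is a steel disc, 120 mm across, 24 mm thick, faces square to the axis; a hub 34 mm across stands 10 mm out of its front (robot side) face. About 0.9 kg.
- rim_top (a point): Highest point of the rotor's rim, 250 mm above the table, fixed on the stand (does not turn). Pinch the rim here from above, across its 24 mm thickness. Dry bearing friction is about 0.085 N m, drag 0.06 N m per rad/s; the heavy side's moment is 0.14 to 0.19 N m times the sine of its angle from straight down, and always pulls it downwards.
- rotor (a joint): Rotor angle in rad about stand +x: growing, its top goes right (stand -y). 0: red mark on top. A weight sealed inside makes one side heavy; its direction against the mark cannot be seen and differs every time. Let go, the rotor creeps and stops with the heavy side still 25 to 38 degrees off straight down, or stays put (also with it near the top); it starts 45 degrees or more off.
- rotor_mark (a point): Red painted mark across the rim of the rotor, 60 mm from its axis; it turns with the rotor and says nothing about where the heavy side is.
- brake (a joint): Brake lever in rad: 0 = on (leaning 20 degrees to the rotor, rubber shoe on its rim); grows outwards, away from the rotor (to stand +y), to the off stop at 1.30. Hinge along stand x, 95 mm left (+y) of the rotor's axis at the same height. The ball is heavy: past 0.7 rad the lever falls over to the off stop by itself. 3 to 5 N at the ball moves it.
- brake_ball (a point): Centre of the red ball, 22 mm across, on the end of the brake lever, 72 mm from its hinge; on, it lies 70 mm to the left of the rotor's axis and 68 mm above it.
- sample_pot: White pot with lid, 53 mm wide, 60 mm high, a bystander; origin at the middle of its underside.
- plug_gauge: Steel plug gauge, 25 mm wide, 64 mm high, standing, a bystander; origin at the middle of its underside.
- stepped_shaft: Steel stepped shaft, 38 mm wide, 87 mm high, standing, a bystander; origin at the middle of its underside.

How it is judged:
On the way:
1. the brake lever is flipped over to off (value of joint brake above 1.2 rad), for 0.2 s.
At the end, for the whole second after the job is handed in: The brake lever is at off (over 1.2 rad), the fingers hold the rotor (over 2 N) and it stands still (under 0.05 rad/s), and its heavy side points straight down within 15 degrees (the weight's centre lies 35 mm from the axis, and within 9 mm sideways of straight below it) (value of joint brake above 1.2 rad and y of slug_c0 in the frame of axis between -0.009 and 0.009 m and z of slug_c0 in the frame of axis below 0 m and contact force between the fingers and rotor above 2 N and velocity of joint rotor between -0.05 and 0.05 rad/s); the arm keeps its last pose, push and grip.
It fails at once if a bystander is pushed more than 30 mm away (distance of any of sample_pot, plug_gauge, stepped_shaft from where it was at the start of the episode above 0.03 m).
It also fails if it takes over 72 s, if anything falls off the work surface, if the arm or the gripper's body presses on something with over 40 N, if the wrist force passes 120 N, or if a joint passes its speed limit or range.

## Working session

There is one attempt and no reset: what is moved stays moved. The work goes in short steps, Python scripts to look and compute and a tool call to move; the robot and the scene stay as the last step left them, time stands still between calls to the robot, and variables do not carry over. Pictures are saved under pics/ and viewed, at most 10 in all, crops included, and the job is handed in when it is done.

Besides the shell and the picture viewer there is one more tool, called after "Emit:" as a command line: name --pt "numbers of a row" for each row, then --argument value for the rest. carry_out: Moves the arm, as the interface text tells. Its arguments: {"type":"object","properties":{"moves":{"type":"array","items":{"type":"array","items":{"type":"number"}}},"squeeze":{"type":"number"}},"required":["moves"]}

```bash
ls; mkdir -p pics; python3 - <<'E'
from bench import r
import cv2,numpy as np
s=r.get_state();print({k:np.round(v,3) for k,v in s.items()})
ims=[]
for c in("side","top"):
    im=r.read_camera(c);m=r.camera_model(c);print(c,m)
    ims.append(im)
    for l in("brake_ball","rotor","rotor_mark","stand","sample_pot","plug_gauge","stepped_shaft"):
        print(c,l,[(np.round(d["box"]),round(d["p"],2)) for d in r.recognise(c,l)[:2]])
    cv2.imwrite(f"pics/{c}0.png",im[:,:,::-1])
E
```

```text
pics
{'time_s': np.float64(0.0), 'q': array([ 1.197,  0.424,  1.631, -0.   ,  1.089, -0.019]), 'qvel': array([-0.   , -0.001,  0.001, -0.   , -0.001,  0.   ]), 'effort': array([ 2.0000e-03, -5.4465e+01, -2.7365e+01,  6.5000e-02,  2.3000e-02,
       -0.0000e+00]), 'ee_pos': array([0.217, 0.586, 0.195]), 'ee_rot': array([-5.540e-01, -3.092e+00,  2.000e-03]), 'wrist_force': array([ 1.053, -0.55 , -0.343]), 'wrist_torque': array([ 0.023, -0.008, -0.045]), 'finger_force': np.float64(0.0), 'gripper_width': np.float64(1.0)}
side {'fx': 585.5256712963994, 'fy': 585.5256712963994, 'cx': 318.4594114809426, 'cy': 235.0990740577714, 'world_from_camera': array([[ 0.99627235,  0.07053829, -0.04965631,  0.38039714],
       [-0.0856555 ,  0.87714248, -0.47252958, -0.44684621],
       [ 0.01022423,  0.47502149,  0.8799148 ,  1.11945458],
       [ 0.        ,  0.        ,  0.        ,  1.        ]])}
side brake_ball [(array([350., 203.,  10.,  28.]), 0.57), (array([302., 374.,  16.,  13.]), 0.46)]
side rotor [(array([351., 252.,  48.,  71.]), 0.72), (array([345., 160.,  13.,  19.]), 0.54)]
side rotor_
[... 384 characters left out ...]
7,  0.98436393, -0.17523321,  0.21987008],
       [-0.9997813 ,  0.01952843,  0.00748277,  0.06730391],
       [ 0.0107878 ,  0.17506082,  0.98449852,  1.38019746],
       [ 0.        ,  0.        ,  0.        ,  1.        ]])}
top brake_ball [(array([307., 203.,  24.,  23.]), 0.55)]
top rotor [(array([347., 209.,  60.,  37.]), 0.77)]
top rotor_mark [(array([347., 209.,  60.,  40.]), 0.84)]
top stand [(array([337., 214., 127.,  90.]), 0.74)]
top sample_pot [(array([434., 274.,  26.,  23.]), 0.9)]
top plug_gauge [(array([336., 215., 132.,  91.]), 0.63), (array([211., 207.,  15.,  14.]), 0.52)]
top stepped_shaft [(array([268., 291.,  22.,  17.]), 0.49), (array([336., 214., 129.,  85.]), 0.25)]
```

```bash
python3 - <<'E'
import cv2,numpy as np
a=cv2.imread("pics/side0.png")[120:420,220:460];b=cv2.imread("pics/top0.png")[120:360,180:460]
a=cv2.resize(a,None,fx=2,fy=2,interpolation=cv2.INTER_CUBIC)
b=cv2.resize(b,None,fx=2.0,fy=2.0,interpolation=cv2.INTER_CUBIC)
cv2.imwrite("pics/a.png",a);cv2.imwrite("pics/b.png",b)
E
```

```text
(no output)
```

View pics/a.png

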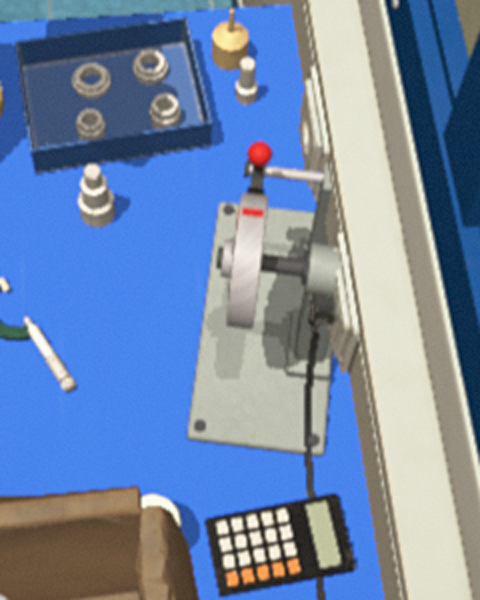

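View pics/b.png

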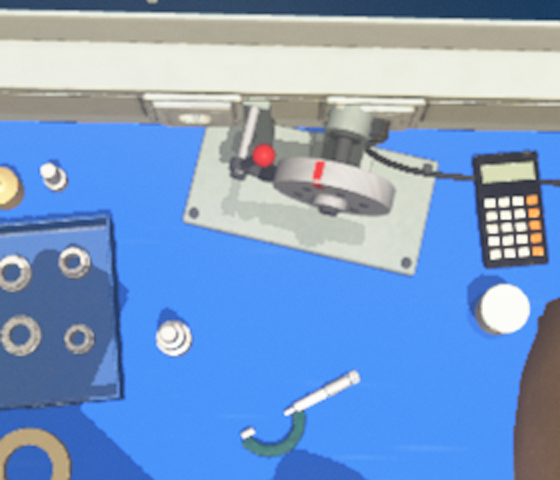

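```bash
cat > h.py <<'E'
from bench import r
import cv2,numpy as np
from scipy.optimize import least_squares
from scipy.spatial.transform import Rotation as R
def proj(m,P):
    T=np.linalg.inv(m["world_from_camera"]);p=np.atleast_2d(P)@T[:3,:3].T+T[:3,3]
    return np.c_[m["fx"]*p[:,0]/-p[:,2]+m["cx"],m["fy"]*-p[:,1]/-p[:,2]+m["cy"]]
def reds(im):
    i=im.astype(int);k=((i[:,:,0]>150)&(i[:,:,1]<90)&(i[:,:,2]<90)).astype(np.uint8)
    n,_,st,c=cv2.connectedComponentsWithStats(k)
    return [(np.round(c[j],1),st[j,4],st[j,:4]) for j in range(1,n) if st[j,4]>8]
def S2W(p,P):
    c,s=np.cos(p[2]),np.sin(p[2]);P=np.atleast_2d(P)
    return P@np.array([[c,-s,0],[s,c,0],[0,0,1]]).T+[p[0],p[1],0]
E
python3 - <<'E'
from h import *
for c in("side","top"): print(c,reds(cv2.imread(f"pics/{c}0.png")[:,:,::-1]))
mt=r.camera_model("top");ms=r.camera_model("side")
C=np.array([[-.04,-.11,.014],[-.04,.16,.014],[.096,.16,.014],[.096,-.11,.014]])
Ct=np.array([[386.5,257.5],[271.5,231],[284,182.5],[398.5,200]])
ball=np.array([[-0.0,.07,.258]])
bt,bs=[311.5,197.5],[350,196.5]
def f(q):
    b=ball.copy();b[0,0]=q[3]
    return np.r_[(proj(mt,S2W(q,C))-Ct)[[0,1,3]].ravel(),(proj(mt,S2W(q,b))-bt).ravel()*2,(proj(ms,S2W(q,b))-bs).ravel()*2]
o=least_squares(f,[.75,0,0,0],loss="soft_l1");print(o.x,np.round(o.fun,1))
q=o.x
for n,P in dict(hub=[-.022,0,.19],top=[0,0,.25],rimR=[0,-.06,.19],bot=[0,0,.13]).items():print(n,proj(mt,S2W(q,P)),proj(ms,S2W(q,P)))
# bystanders at height from top
def ray(m,uv,z):
    d=m["world_from_camera"][:3,:3]@[(uv[0]-m["cx"])/m["fx"],-(uv[1]-m["cy"])/m["fy"],-1];o=m["world_from_camera"][:3,3]
    return o+d*(z-o[2])/d[2]
for n,uv,z in(("pot",(431,274),.06),("gauge",(206,205),.064),("shaft",(267,287),.087)):print(n,ray(mt,uv,z))
E
```

```text
side [(array([349.3, 196.4]), np.int32(88), array([344, 192,  11,  10], dtype=int32)), (array([346.5, 225.8]), np.int32(22), array([342, 225,   9,   3], dtype=int32))]
top [(array([311.3, 197.1]), np.int32(93), array([306, 192,  11,  11], dtype=int32)), (array([338.7, 204.7]), np.int32(24), array([337, 201,   4,   8], dtype=int32))]
[ 0.47168892  0.01921508 -0.20571935  0.00285168] [ 0.3  0.  -1.9  0.   0.5 -0.1  0.  -2.2 -1.5  0.1]
hub [[343.72717109 224.20343777]] [[329.50449777 248.47772586]]
top [[347.51284425 206.95944542]] [[343.3883075  233.77865924]]
rimR [[375.82465085 220.21426287]] [[338.2887973  280.50561208]]
bot [[344.89690784 219.51996728]] [[340.32948649 264.37569877]]
pot [ 0.36971529 -0.17071693  0.06      ]
gauge [0.5112304  0.32057946 0.064     ]
shaft [0.33266372 0.17926623 0.087     ]
```

```bash
cat >> h.py <<'E'
Q=np.array([0.4717,0.0192,-0.2057])
def rows(Ps,yaw=None,st=None):
    s=st or r.get_state();Rm=R.from_rotvec(s["ee_rot"]).as_matrix()
    print("t",round(s["time_s"],2),"ee",np.round(s["ee_pos"],4),"stand-frame",np.round(((s["ee_pos"]-[Q[0],Q[1],0])@S2W([0,0,Q[2]],np.eye(3)).T),4),"F",np.round(s["wrist_force"],2),"fin",s["finger_force"],"w",round(s["gripper_width"],3))
    ty=Rm[:,1];a=np.arctan2(ty[1],ty[0])
    d=(Q[2]-a+np.pi/2)%np.pi-np.pi/2 # world turn about z up (shorter)
    print("turn about tool z frac",round(-d/np.pi,4),"or",round((-d+np.sign(d)*np.pi)/np.pi,4),"tooly",np.round(ty,3),"q",np.round(s["q"],3))
    for P in Ps:
        w=S2W(Q,P)[0];print(P,np.round(Rm.T@(w-s["ee_pos"])/.5,4))
E
python3 - <<'E'
from h import *
rows([[0.0,.3,.36],[0,.02,.36],[0.003,.043,.36],[.003,.043,.252],[.003,.13,.252]])
E
```

```text
t 0.8 ee [0.2171 0.5861 0.196 ] stand-frame [-0.365   0.5029  0.196 ] F [-0.51 -0.13 -0.01] fin 0.0 w 1.0
turn about tool z frac 0.4526 or -0.5474 tooly [ 0.347  0.938 -0.   ] q [ 1.197  0.423  1.63  -0.     1.089 -0.019]
[0.0, 0.3, 0.36] [-0.7822 -0.2929 -0.328 ]
[0, 0.02, 0.36] [-0.8653 -0.8467 -0.328 ]
[0.003, 0.043, 0.36] [-0.8644 -0.8003 -0.328 ]
[0.003, 0.043, 0.252] [-0.8644 -0.8003 -0.112 ]
[0.003, 0.13, 0.252] [-0.8386 -0.6283 -0.112 ]
```

Emit:
carry_out --pt "0 0 -0.328 0 1" --pt "0 0 -0.328 0 1" --pt "-0.3 -0.1 -0.328 0.2 1" --pt "-0.5 -0.2 -0.328 0.4526 1" --pt "-0.7822 -0.2929 -0.328 0.4526 1" --pt "-0.7822 -0.2929 -0.328 0.4526 1" --pt "-0.7822 -0.2929 -0.328 0.4526 1" --pt "-0.7822 -0.2929 -0.328 0.4526 1" --pt "-0.7822 -0.2929 -0.328 0.4526 1" --pt "-0.8644 -0.8003 -0.328 0.4526 1" --pt "-0.8644 -0.8003 -0.328 0.4526 1" --pt "-0.8644 -0.8003 -0.328 0.4526 1" --pt "-0.8644 -0.8003 -0.328 0.4526 1" --pt "-0.8644 -0.8003 -0.328 0.4526 1" --pt "-0.8644 -0.8003 -0.328 0.4526 1" --pt "-0.8644 -0.8003 -0.328 0.4526 1" --pt "-0.8644 -0.8003 -0.328 0.4526 1"

```text
time_s: 2.5
ee_pos: [0.4834, 0.0598, 0.3602]
ee_rot: [-2.441, -1.978, -0.001]
wrist_force: [-0.3, 0.2, 0.9]
gripper_width: 0.006
finger_force: 0.0
```

```bash
python3 - <<'E'
from h import *
rows([[.003,.043,.36],[.003,.043,.252],[.003,.09,.252],[.003,.13,.252]])
im=r.read_camera("wrist");cv2.imwrite("pics/w1.png",im[:,:,::-1]);m=r.camera_model("wrist")
print(reds(im));
for P in([.003,.07,.258],[0,-.0,.25],[0,.04,.235],[-.012,0,.25],[.012,0,.25]):print(P,proj(m,S2W(Q,P)))
E
```

```text
t 2.5 ee [0.4834 0.0598 0.3602] stand-frame [0.0032 0.0421 0.3602] F [-0.26  0.18  0.87] fin 0.0 w 0.006
turn about tool z frac -0.001 or 0.999 tooly [ 0.978 -0.207  0.   ] q [0.098 0.052 1.732 0.    1.357 0.307]
[0.003, 0.043, 0.36] [ 0.0018 -0.0004  0.0004]
[0.003, 0.043, 0.252] [ 0.0017 -0.0004  0.2164]
[0.003, 0.09, 0.252] [ 0.0957 -0.0007  0.2165]
[0.003, 0.13, 0.252] [ 0.1757 -0.001   0.2165]
[(array([322.9, 255.8]), np.int32(205), array([312, 251,  23,  10], dtype=int32))]
[0.003, 0.07, 0.258] [[324.15320998 189.29874261]]
[0, -0.0, 0.25] [[320.40272492 278.14822562]]
[0, 0.04, 0.235] [[320.34615911 222.28423009]]
[-0.012, 0, 0.25] [[304.65833702 278.1723862 ]]
[0.012, 0, 0.25] [[336.14706922 278.12406511]]
```

View pics/w1.png

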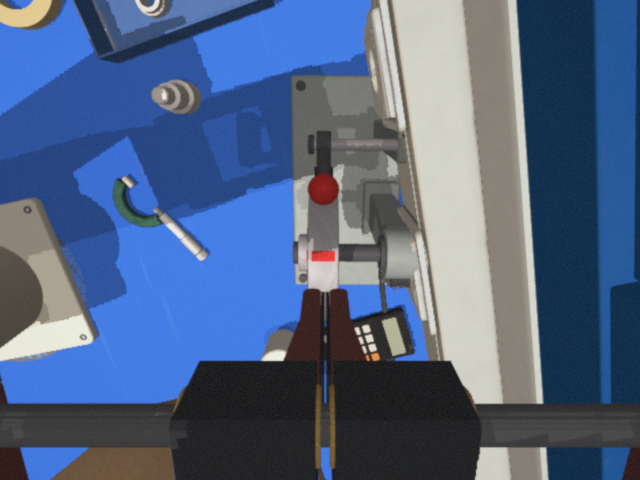

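```bash
python3 - <<'E'
from h import *
mt=r.camera_model("top");mw=r.camera_model("wrist");ms=r.camera_model("side")
# wall top front edge: wrist line (378,0)-(447,470); top line (180,162)-(460,170); side line crop
def f(q):
    P=np.array([[q[0]+q[2]*(y-.02),y,q[1]] for y in(-.1,.02,.14)])
    w=proj(mw,P);t=proj(mt,P)
    return np.r_[w[:,0]-(372+(w[:,1])*75/470),t[:,1]-(163+(t[:,0]-180)*8/280)]
o=least_squares(f,[.6,.1,0]);print(o.x,o.fun)
E
```

```text
[ 0.53881087  0.28127794 -0.00187763] [-0.23253581 -0.03563703  0.21687614 -0.64786861  0.00394081  0.65682483]
```

Emit:
carry_out --pt "0.004 0 0.1 0 1" --pt "0.004 0 0.2165 0 1" --pt "0.004 0 0.2165 0 1" --pt "0.02 0 0.2165 0 1" --pt "0.04 0 0.2165 0 1" --pt "0.06 0 0.2165 0 1" --pt "0.08 0 0.2165 0 1" --pt "0.1 0 0.2165 0 1" --pt "0.12 0 0.2165 0 1" --pt "0.14 0 0.2165 0 1" --pt "0.16 0 0.2165 0 1" --pt "0.175 0 0.2165 0 1"

```text
time_s: 3.75
ee_pos: [0.5014, 0.1472, 0.2517]
ee_rot: [-2.438, -1.982, 0.0]
wrist_force: [0.3, -0.0, 0.3]
gripper_width: 0.008
finger_force: 0.0
```

```bash
python3 - <<'E'
from h import *
rows([[.002,-.04,.34],[.002,0,.34],[.002,.0,.225]])
m=r.camera_model("wrist");im=r.read_camera("wrist");cv2.imwrite("pics/w2.png",im[:,:,::-1])
print("w",reds(im),proj(m,S2W(Q,[.003,.154,.232])))
for c in("top","side"):
    im=r.read_camera(c);print(c,reds(im),proj(r.camera_model(c),S2W(Q,[[.003,.154,.232],[.002,0,.25]])))
E
```

```text
t 3.75 ee [0.5014 0.1472 0.2517] stand-frame [0.0029 0.1314 0.2517] F [ 0.29 -0.03  0.25] fin 0.0 w 0.008
turn about tool z frac 0.0 or -1.0 tooly [ 0.979 -0.204 -0.   ] q [0.263 0.207 1.8   0.    1.134 0.468]
[0.002, -0.04, 0.34] [-0.3428 -0.0019 -0.1767]
[0.002, 0, 0.34] [-0.2628 -0.0019 -0.1767]
[0.002, 0.0, 0.225] [-0.2628 -0.0019  0.0533]
w [(array([325. , 465.8]), np.int32(143), array([319, 459,  13,  14], dtype=int32))] [[324.1140252  228.12452126]]
top [(array([338.7, 204.7]), np.int32(24), array([337, 201,   4,   8], dtype=int32))] [[268.99861512 189.90325457]
 [347.7503811  205.9408683 ]]
side [(array([349.3, 196.5]), np.int32(90), array([344, 192,  11,  10], dtype=int32)), (array([346.3, 225.8]), np.int32(21), array([342, 225,   9,   3], dtype=int32))] [[352.871501   165.70760697]
 [344.5728534  233.91616624]]
```

```bash
python3 - <<'E'
from h import *
a=r.read_camera("side")[140:300,250:450,::-1];b=cv2.imread("pics/w2.png")[100:480,150:490]
a=cv2.resize(a,None,fx=2.4,fy=2.4);a=cv2.copyMakeBorder(a,0,max(0,380-a.shape[0]),0,0,cv2.BORDER_CONSTANT)[:380]
cv2.imwrite("pics/c2.png",np.hstack([a,b])[:, :800])
E
```

```text
(no output)
```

View pics/c2.png

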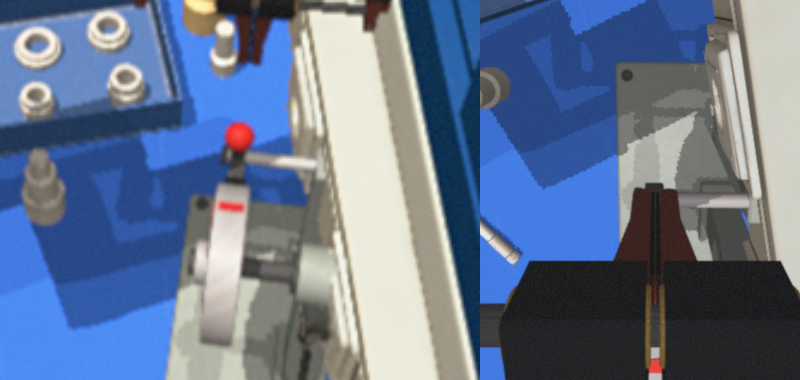

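```bash
python3 - <<'E'
from h import *
ms=r.camera_model("side");mt=r.camera_model("top")
print("tip in side",proj(ms,r.get_state()["ee_pos"]))
f=lambda P:np.r_[proj(ms,P)[0]-[349.3,196.4],proj(mt,P)[0]-[311.3,197.1]]
o=least_squares(f,[.48,.09,.26]);print(o.x,o.fun,"stand",(o.x-[Q[0],Q[1],0])@S2W([0,0,Q[2]],np.eye(3)).T)
E
```

```text
tip in side [[352.25311746 170.09174677]]
[0.48832164 0.08768011 0.25737467] [-0.3556872   0.12732515 -0.06582521 -0.40220583] stand [0.002284   0.07043144 0.25737467]
```

Emit:
carry_out --pt "0 0 -0.08 0 1" --pt "0 0 -0.08 0 1" --pt "-0.06 0 -0.08 0 1" --pt "-0.12 0 -0.08 0 1" --pt "-0.178 0 -0.08 0 1" --pt "-0.178 0 -0.08 0 1" --pt "-0.178 0 -0.04 0 1" --pt "-0.178 0 0 0 1" --pt "-0.178 0 0 0 1" --pt "-0.178 0 0 0 1"

```text
time_s: 4.95
ee_pos: [0.4831, 0.0595, 0.2518]
ee_rot: [-2.438, -1.981, 0.001]
wrist_force: [-1.2, 0.2, 0.2]
gripper_width: 0.004
finger_force: 0.0
```

```bash
python3 - <<'E'
from h import *
rows([[.003,.043,.25],[.003,.075,.25]])
im=r.read_camera("wrist");print("w",reds(im));
a=r.read_camera("side");print(reds(a));a=a[140:300,250:450,::-1];b=im[100:480,150:490,::-1]
a=cv2.resize(a,None,fx=2.4,fy=2.4)[:380]
cv2.imwrite("pics/c3.png",np.hstack([a,b])[:, :800])
E
```

```text
t 4.95 ee [0.4831 0.0595 0.2518] stand-frame [0.0029 0.0418 0.2518] F [-1.18  0.2   0.16] fin 0.0 w 0.004
turn about tool z frac -0.0 or 1.0 tooly [ 0.979 -0.204 -0.001] q [0.098 0.15  1.872 0.    1.121 0.304]
[0.003, 0.043, 0.25] [0.0025 0.0001 0.0036]
[0.003, 0.075, 0.25] [0.0665 0.0001 0.0036]
w []
[]
```

View pics/c3.png

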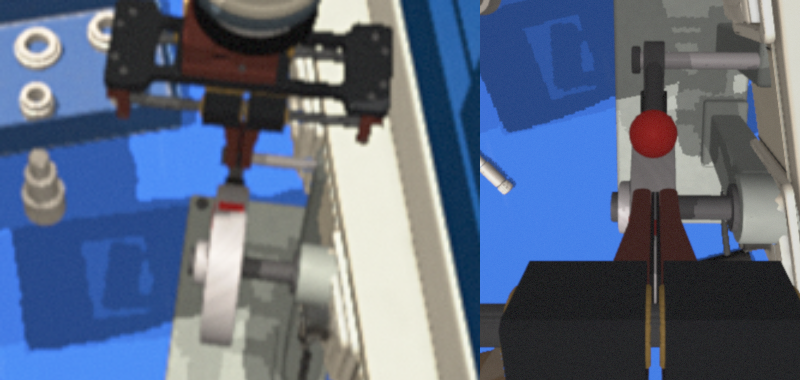

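Emit:
carry_out --pt "0.0 0 0.01 0 1" --pt "0.015 0 0.01 0 1" --pt "0.03 0 0.01 0 1" --pt "0.045 0 0.01 0 1" --pt "0.06 0 0.01 0 1"

```text
time_s: 5.55
ee_pos: [0.4894, 0.0895, 0.2468]
ee_rot: [2.438, 1.982, 0.0]
wrist_force: [0.6, 0.7, 0.9]
gripper_width: -0.001
finger_force: 0.0
```

```bash
python3 - <<'E'
from h import *
rows([[.003,.13,.25]])
im=r.read_camera("wrist")
cv2.imwrite("pics/c4.png",im[100:480,150:490,::-1])
E
```

```text
t 5.55 ee [0.4894 0.0895 0.2468] stand-frame [0.003  0.0724 0.2468] F [0.61 0.66 0.95] fin 0.0 w -0.001
turn about tool z frac 0.0001 or -0.9999 tooly [ 0.979 -0.204  0.   ] q [0.157 0.173 1.856 0.    1.112 0.362]
[0.003, 0.13, 0.25] [ 0.1152  0.     -0.0063]
```

View pics/c4.png

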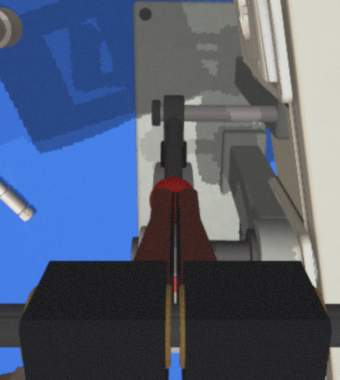

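```bash
python3 - <<'E'
from h import *
m=r.camera_model("wrist");print(np.round(m["world_from_camera"],3))
im=r.read_camera("wrist");i=im.astype(int);k=(i[:,:,0]>90)&(i[:,:,1]<50)&(i[:,:,2]<50)&(i[:,:,0]>2.6*i[:,:,1])
n,_,st,c=cv2.connectedComponentsWithStats(k.astype(np.uint8));print(st[1:][st[1:,4]>20],c[1:][st[1:,4]>20])
for b in(0,.1,.2,.3,.4,.5):
    a=b-.349;print(b,proj(m,S2W(Q,[.003,.095+.072*np.sin(a),.19+.072*np.cos(a)])))
for y,z in((.0724,.2468),(.0824,.2468),(.0624,.2468)):print(y,proj(m,S2W(Q,[.003,y,z])))
a=r.read_camera("side");print(reds(a));t=r.read_camera("top");print(reds(t))
cv2.imwrite("pics/c5.png",cv2.resize(np.hstack([a[150:300,280:430],t[130:280,250:400]])[:,:,::-1],None,fx=2.6,fy=2.6))
E
```

```text
[[ 0.979  0.195  0.061  0.507]
 [-0.204  0.933  0.298  0.171]
 [ 0.001 -0.304  0.953  0.436]
 [ 0.     0.     0.     1.   ]]
[[305 279  35  13 274]] [[322.76642336 285.04379562]]
0 [[323.73305592 299.40101257]]
0.1 [[323.71692867 287.59710111]]
0.2 [[323.7026348  274.30130369]]
0.3 [[323.69056998 259.70071781]]
0.4 [[323.68109184 244.04119759]]
0.5 [[323.67449689 227.6207388 ]]
0.0724 [[323.7685952  285.79351364]]
0.0824 [[323.75782225 266.51673212]]
0.0624 [[323.77905345 304.50717515]]
[(array([346.3, 225.8]), np.int32(21), array([342, 225,   9,   3], dtype=int32))]
[]
```

View pics/c5.png

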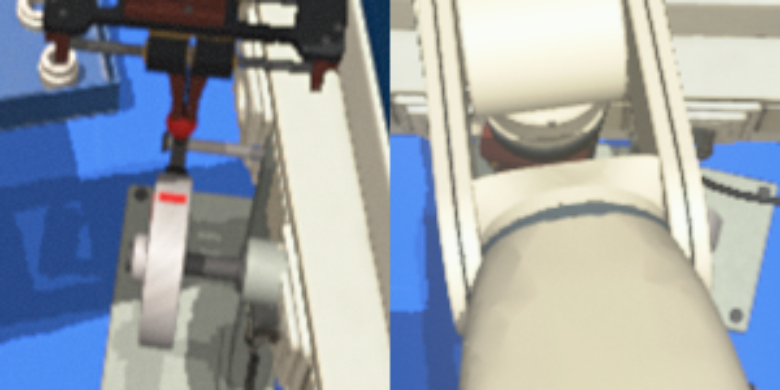

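Emit:
carry_out --pt "0 0 -0.1 0 0" --pt "0 0 -0.1 0 0" --pt "-0.004 0 -0.1 0 0" --pt "-0.004 0 -0.1 0 0" --pt "-0.004 0 -0.1 0 0" --pt "-0.004 0 -0.05 0 0" --pt "-0.004 0 0 0 0" --pt "-0.004 0 0.016 0 0" --pt "-0.004 0 0.016 0 0" --squeeze 15

```text
time_s: 6.65
ee_pos: [0.4876, 0.0864, 0.2372]
ee_rot: [-2.436, -1.98, 0.005]
wrist_force: [0.2, -0.4, 0.2]
gripper_width: 0.501
finger_force: 0.0
```

Emit:
carry_out --pt "0 0 0 0 1" --pt "0 0 0 0 1" --pt "0 0 0 0 1" --pt "0 0 0 0 1" --pt "0 0 0 0 1"

```text
time_s: 7.15
ee_pos: [0.4882, 0.0868, 0.2394]
ee_rot: [-2.437, -1.981, 0.001]
wrist_force: [-5.7, 0.8, 11.1]
gripper_width: 0.12
finger_force: 12.6
```

```bash
python3 - <<'E'
from h import *
rows([[.003,.07,.239]])
a=r.read_camera("side");w=r.read_camera("wrist");print(proj(r.camera_model("side"),r.get_state()["ee_pos"]),reds(a),reds(w))
cv2.imwrite("pics/c6.png",np.hstack([cv2.resize(a[155:255,300:400],(400,400),interpolation=cv2.INTER_CUBIC),cv2.resize(w[150:350,223:423],(400,400),interpolation=cv2.INTER_CUBIC)])[:,:,::-1])
E
```

```text
t 7.15 ee [0.4882 0.0868 0.2394] stand-frame [0.0023 0.0696 0.2394] F [-5.72  0.79 11.12] fin 12.567261904478073 w 0.12
turn about tool z frac -0.0001 or 0.9999 tooly [ 0.979 -0.205 -0.001] q [1.520e-01 1.790e-01 1.867e+00 1.000e-03 1.096e+00 3.570e-01]
[0.003, 0.07, 0.239] [0.0008 0.0014 0.0007]
[[348.44854894 202.22061451]] [(array([349.5, 196.4]), np.int32(11), array([348, 195,   4,   4], dtype=int32)), (array([346.3, 225.8]), np.int32(21), array([342, 225,   9,   3], dtype=int32))] [(array([324.8, 388.1]), np.int32(428), array([311, 380,  29,  16], dtype=int32))]
```

View pics/c6.png

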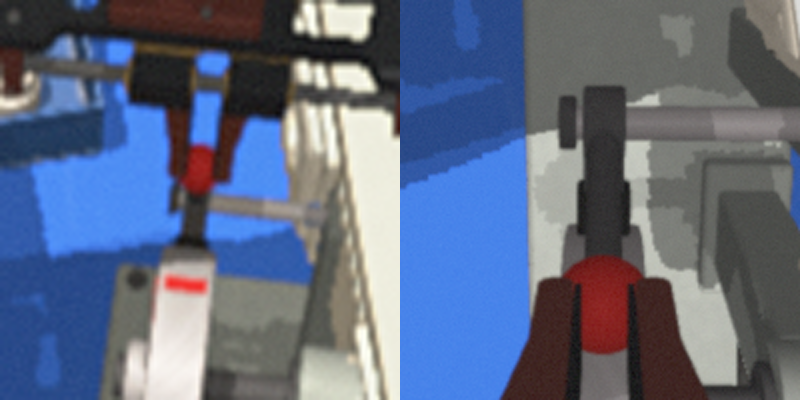

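Emit:
carry_out --pt "0 0 0 0 0.3" --pt "0 0 0 0 0.3" --pt "0 0.001 0.015 0 0.3" --pt "0 0.001 0.015 0 0.3" --pt "0 0.001 0.015 0 1" --pt "0 0.001 0.015 0 1" --pt "0 0.001 0.015 0 1" --pt "0 0.001 0.015 0 1" --pt "0 0.001 0.015 0 1" --pt "0.014 0.001 0.011 0 1" --pt "0.028 0.001 0.008 0 1" --squeeze 20

```text
time_s: 8.35
ee_pos: [0.4907, 0.0997, 0.2342]
ee_rot: [-2.437, -1.981, 0.005]
wrist_force: [-4.5, 0.1, -1.7]
gripper_width: 0.235
finger_force: 20.0
```

```bash
python3 - <<'E'
from h import *
rows([[.003,.07,.239]])
w=r.read_camera("wrist");m=r.camera_model("wrist");print(r.recognise("wrist","brake_ball")[:2])
i=w.astype(int);k=(i[:,:,0]>90)&(i[:,:,0]>3*i[:,:,1])
n,_,st,c=cv2.connectedComponentsWithStats(k.astype(np.uint8));print(st[1:][st[1:,4]>100],c[1:][st[1:,4]>100])
for b in(0,.1,.2,.3):
    a=b-.349;print(b,proj(m,S2W(Q,[.003,.095+.072*np.sin(a),.19+.072*np.cos(a)])))
E
```

```text
t 8.35 ee [0.4907 0.0997 0.2342] stand-frame [0.0022 0.0827 0.2342] F [-4.47  0.15 -1.73] fin 19.998624622821808 w 0.235
turn about tool z frac -0.0001 or 0.9999 tooly [ 0.979 -0.205 -0.003] q [ 1.770e-01  1.940e-01  1.861e+00 -1.000e-03  1.090e+00  3.840e-01]
[0.003, 0.07, 0.239] [-0.0254  0.0016 -0.0096]
[{'box': [324.9, 278.6, 46.3, 122.5], 'p': 0.96}]
[[ 301  287   48   51 1931]] [[324.51993786 312.0647333 ]]
0 [[325.48966832 333.63175086]]
0.1 [[325.48666602 322.05946407]]
0.2 [[325.48486787 308.81268307]]
0.3 [[325.48438318 294.06892005]]
```

Emit:
carry_out --pt "0.015 0 0.002 0 1" --pt "0.029 0 0.003 0 1" --pt "0.043 0 0.004 0 1" --pt "0.057 0 0.007 0 1" --pt "0.07 0 0.012 0 1" --pt "0.084 0 0.018 0 1" --pt "0.097 0 0.025 0 1" --pt "0.109 0 0.033 0 1" --pt "0.12 0 0.041 0 1" --pt "0.13 0 0.05 0 1" --pt "0.133 0 0.054 0 0.2" --pt "0.133 0 0.054 0 0.2" --pt "0.133 0 0.054 0 0.2" --pt "0.133 0 0 0 0.2" --pt "0.133 0 -0.1 0 0.2" --pt "0.133 0 -0.2 0 0.2" --pt "0.133 0 -0.2 0 0.2"

```text
time_s: 10.15
ee_pos: [0.5098, 0.1661, 0.3425]
ee_rot: [2.434, 1.977, 0.02]
wrist_force: [-0.2, 0.4, 0.0]
gripper_width: 0.402
finger_force: 0.0
```

```bash
python3 - <<'E'
from h import *
rows([[.002,.06,.34]])
m=r.camera_model("wrist");im=r.read_camera("wrist")
print("w",reds(im),proj(m,S2W(Q,[.003,.154,.232])))
for c in("top","side"):
    im=r.read_camera(c);print(c,reds(im),proj(r.camera_model(c),S2W(Q,[[.003,.154,.232],[.002,0,.25]])))
E
```

```text
t 10.15 ee [0.5098 0.1661 0.3425] stand-frame [0.0073 0.1516 0.3425] F [-0.2   0.37  0.04] fin 0.0 w 0.402
turn about tool z frac -0.0002 or 0.9998 tooly [ 0.979 -0.205  0.012] q [ 0.293  0.141  1.671 -0.     1.316  0.499]
[0.002, 0.06, 0.34] [-0.1833 -0.0106  0.0037]
w [(array([316.5, 340. ]), np.int32(194), array([306, 336,  22,   9], dtype=int32))] [[316.39433689 221.13619019]]
top [] [[268.99861512 189.90325457]
 [347.7503811  205.9408683 ]]
side [] [[352.871501   165.70760697]
 [344.5728534  233.91616624]]
```

```bash
cat >> h.py <<'E'
th=np.radians(np.arange(-100,101,1))
def mark(c):
    m=r.camera_model(c);t=r.get_state()["time_s"];im=r.read_camera(c)
    p=proj(m,S2W(Q,np.c_[0*th+.002,-.06*np.sin(th),.19+.06*np.cos(th)]))
    for ce,n,bx in reds(im):
        d=np.linalg.norm(p-ce,axis=1);j=d.argmin();print(c,"t",round(t,2),"px",ce,n,"angle",np.round(np.degrees(th[j])),"miss px",round(d[j],1))
    return im
E
python3 - <<'E'
from h import *
im=mark("wrist");cv2.imwrite("pics/w7.png",cv2.resize(im[100:480,120:520,::-1],None,fx=1.2,fy=1.2))
rows([[-.12,0.0,.36]])
for c,px in(("top",(338.7,204.7)),("side",(346.4,225.8))):
    p=proj(r.camera_model(c),S2W(Q,np.c_[0*th+.002,-.06*np.sin(th),.19+.06*np.cos(th)]));d=np.linalg.norm(p-px,axis=1);print(c,np.degrees(th[d.argmin()]),d.min())
E
```

```text
wrist t 10.3 px [322.7 341. ] 195 angle -58.0 miss px 0.6
t 10.35 ee [0.5051 0.1649 0.3336] stand-frame [0.003  0.1495 0.3336] F [-0.2   0.1  -0.04] fin 0.0 w 0.4
turn about tool z frac -0.0002 or 0.9998 tooly [ 0.979 -0.205 -0.001] q [ 0.293  0.148  1.683 -0.     1.313  0.499]
[-0.12, 0.0, 0.36] [-0.2991 -0.2459 -0.0523]
top -17.0 0.5016626907676496
side -17.0 0.8974429316964303
```

View pics/w7.png

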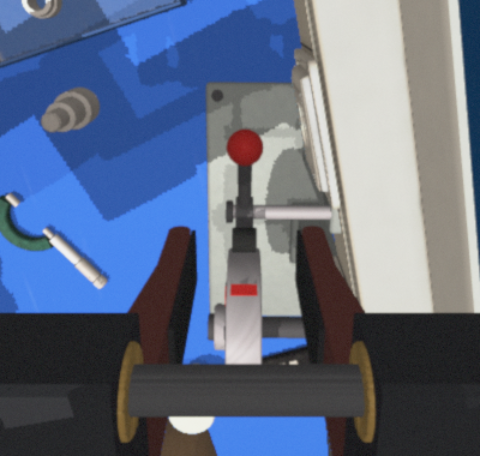

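Emit:
carry_out --pt "0 0 -0.05 0 0.2" --pt "0 0 -0.05 0 0.2" --pt "-0.1 -0.1 -0.053 0 0.2" --pt "-0.2 -0.2 -0.053 0 0.2" --pt "-0.3 -0.246 -0.053 0 0.2" --pt "-0.3 -0.246 -0.053 0 0.2" --pt "-0.3 -0.246 -0.053 0 0.2" --pt "-0.3 -0.246 -0.053 0 0.2"

```text
time_s: 11.15
ee_pos: [0.3542, 0.0432, 0.3603]
ee_rot: [-2.439, -1.979, 0.0]
wrist_force: [-0.5, -0.9, 0.3]
gripper_width: 0.4
finger_force: 0.0
```

```bash
python3 - <<'E'
from h import *
rows([[.002,0,.34]])
for c in("wrist","top","side"):mark(c)
for i in range(8):r.read_camera("top")
for c in("wrist","top"):mark(c)
E
```

```text
t 11.15 ee [0.3542 0.0432 0.3603] stand-frame [-0.12   -0.0005  0.3603] F [-0.47 -0.92  0.28] fin 0.0 w 0.4
turn about tool z frac -0.0006 or 0.9994 tooly [ 0.979 -0.206 -0.   ] q [ 0.088 -0.186  1.95   0.     1.378  0.296]
[0.002, 0, 0.34] [0.0014 0.2439 0.0406]
wrist t 11.15 px [506.4   2. ] 117 angle -89.0 miss px 135.1
wrist t 11.15 px [485.2 148.1] 150 angle -58.0 miss px 0.4
top t 11.2 px [269.2 190.4] 74 angle -86.0 miss px 50.0
side t 11.25 px [353.1 165.4] 68 angle -60.0 miss px 51.5
wrist t 11.7 px [505.6   2.5] 148 angle -89.0 miss px 135.7
wrist t 11.7 px [484.3 149.1] 142 angle -58.0 miss px 0.3
top t 11.75 px [269.2 190.4] 73 angle -86.0 miss px 50.0
```

```bash
python3 - <<'E'
from h import *
rows([[.002,-.015,.34],[.002,-.015,.213]])
E
```

```text
t 11.8 ee [0.3547 0.0437 0.3612] stand-frame [-1.195e-01  1.000e-04  3.612e-01] F [-0.63  0.44 -0.22] fin 0.0 w 0.399
turn about tool z frac -0.0 or 1.0 tooly [ 0.979 -0.204 -0.   ] q [ 0.089 -0.186  1.948 -0.     1.38   0.295]
[0.002, -0.015, 0.34] [-0.0302  0.2431  0.0424]
[0.002, -0.015, 0.213] [-0.0302  0.2431  0.2964]
```

Emit:
carry_out --pt "-0.03 0.1 0 0 0" --pt "-0.03 0.2 0 0 0" --pt "-0.03 0.243 0.03 0 0" --pt "-0.03 0.243 0.04 0 0" --pt "-0.03 0.243 0.1 0 0" --pt "-0.03 0.243 0.15 0 0" --pt "-0.03 0.243 0.2 0 0" --pt "-0.03 0.243 0.24 0 0" --pt "-0.03 0.243 0.27 0 0" --pt "-0.03 0.243 0.294 0 0" --pt "-0.03 0.243 0.294 0 0" --squeeze 30

```text
time_s: 12.9
ee_pos: [0.469, 0.0043, 0.2131]
ee_rot: [-2.436, -1.981, 0.003]
wrist_force: [0.4, -0.5, 0.7]
gripper_width: 0.498
finger_force: 0.0
```

Emit:
carry_out --pt "0 0 0 0 1" --pt "0 0 0 0 1" --pt "0 0 0 0 1" --pt "0 0 0 0 1" --pt "0 0 0 0 1"

```text
time_s: 13.4
ee_pos: [0.47, 0.0043, 0.215]
ee_rot: [-2.438, -1.981, 0.0]
wrist_force: [-4.3, 0.5, 4.9]
gripper_width: 0.268
finger_force: 30.0
```

```bash
python3 - <<'E'
from h import *
rows([[.002,.015,.213]])
for c in("wrist","top","side"):mark(c)
E
```

```text
t 13.4 ee [0.47   0.0043 0.215 ] stand-frame [ 0.0014 -0.0149  0.215 ] F [-4.28  0.53  4.85] fin 30.000589191913605 w 0.268
turn about tool z frac -0.0001 or 0.9999 tooly [ 0.979 -0.205 -0.001] q [-0.016  0.168  1.943  0.     1.03   0.189]
[0.002, 0.015, 0.213] [0.0598 0.0012 0.004 ]
top t 13.45 px [269.5 190.4] 68 angle -86.0 miss px 49.7
```

Emit:
carry_out --pt "0.006 0 -0.001 0 1" --pt "0.012 0 -0.002 0 1" --pt "0.018 0 -0.003 0 1" --pt "0.024 0 -0.004 0 1" --pt "0.03 0 -0.004 0 1" --pt "0.036 0 -0.004 0 1" --pt "0.042 0 -0.003 0 1" --pt "0.048 0 -0.002 0 1" --pt "0.054 0 -0.001 0 1" --pt "0.06 0 0 0 1" --pt "0.06 0 0 0 1" --pt "0.06 0 0 0 1"

```text
time_s: 14.75
ee_pos: [0.4763, 0.0331, 0.2147]
ee_rot: [2.438, 1.981, -0.001]
wrist_force: [-5.0, -3.7, 5.7]
gripper_width: 0.269
finger_force: 30.0
```

```bash
python3 - <<'E'
from h import *
rows([[.002,.015,.213]])
im=mark("wrist")
cv2.imwrite("pics/w8.png",im[:,:,::-1])
i=im.astype(int);k=(i[:,:,0]>90)&(i[:,:,0]>2.5*i[:,:,1])&(i[:,:,1]<70)
n,_,st,c=cv2.connectedComponentsWithStats(k.astype(np.uint8));print(st[1:][st[1:,4]>20])
p=proj(r.camera_model("wrist"),S2W(Q,np.c_[0*th+.002,-.06*np.sin(th),.19+.06*np.cos(th)]))
for a in(-60,-70,-80,-90,-100):print(a,p[a+100])
E
```

```text
t 14.75 ee [0.4763 0.0331 0.2147] stand-frame [0.0016 0.0146 0.2147] F [-4.98 -3.7   5.72] fin 30.002191364765167 w 0.269
turn about tool z frac -0.0 or 1.0 tooly [ 0.979 -0.204 -0.   ] q [ 4.500e-02  1.800e-01  1.929e+00 -1.000e-03  1.033e+00  2.510e-01]
[0.002, 0.015, 0.213] [0.0008 0.0007 0.0034]
[[308 185  36   5 178]]
-60 [324.722004   211.84415499]
-70 [324.72427327 197.60077153]
-80 [324.72805824 187.71378783]
-90 [324.73301484 182.06957667]
-100 [324.73880669 180.34044395]
```

Emit:
carry_out --pt "0 0 0 0 0" --pt "0 0 0 0 0" --pt "0 0 0 0 0" --pt "0 0 -0.08 0 0" --pt "0 0 -0.16 0 0" --pt "0.06 0 -0.18 0 0" --pt "0.14 0 -0.18 0 0" --pt "0.22 0 -0.18 0 0" --pt "0.26 0 -0.18 0 0" --pt "0.26 0 -0.18 0 0" --pt "0.26 0 -0.18 0 0"

```text
time_s: 15.9
ee_pos: [0.503, 0.1608, 0.3039]
ee_rot: [-2.437, -1.983, 0.001]
wrist_force: [0.7, -0.3, -0.1]
gripper_width: 0.503
finger_force: 0.0
```

```bash
python3 - <<'E'
from h import *
rows([[.002,-.03,.305],[.002,-.03,.215]])
for _ in range(2):mark("wrist")
p=proj(r.camera_model("wrist"),S2W(Q,np.c_[0*th+.002,-.06*np.sin(th),.19+.06*np.cos(th)]))
for a in(-70,-80,-90,-100):print(a,p[a+100])
E
```

```text
t 15.9 ee [0.503  0.1608 0.3039] stand-frame [0.0017 0.145  0.3039] F [ 0.7  -0.29 -0.08] fin 0.0 w 0.503
turn about tool z frac 0.0003 or -0.9997 tooly [ 0.979 -0.203 -0.   ] q [ 0.287  0.166  1.728 -0.     1.248  0.492]
[0.002, -0.03, 0.305] [-3.5e-01  2.0e-04 -2.0e-03]
[0.002, -0.03, 0.215] [-3.499e-01  2.000e-04  1.780e-01]
wrist t 15.9 px [325.  332.5] 46 angle -80.0 miss px 0.6
wrist t 15.95 px [325.  331.5] 44 angle -80.0 miss px 0.5
-70 [324.49304873 341.03334934]
-80 [324.49668369 331.06287497]
-90 [324.5029828 323.4213715]
-100 [324.51150651 318.18624055]
```

Emit:
carry_out --pt "-0.1 0 0 0 0" --pt "-0.2 0 0 0 0" --pt "-0.298 0 0 0 0" --pt "-0.298 0 0 0 0" --pt "-0.298 0 0.06 0 0" --pt "-0.298 0 0.12 0 0" --pt "-0.298 0 0.17 0 0" --pt "-0.298 0 0.186 0 0" --pt "-0.298 0 0.186 0 0" --pt "-0.298 0 0.186 0 1" --pt "-0.298 0 0.186 0 1" --pt "-0.298 0 0.186 0 1" --pt "-0.298 0 0.186 0 1" --pt "-0.292 0 0.186 0 1" --pt "-0.286 0 0.186 0 1" --pt "-0.28 0 0.186 0 1" --pt "-0.275 0 0.186 0 1" --pt "-0.275 0 0.186 0 1" --squeeze 45

```text
time_s: 17.8
ee_pos: [0.4745, 0.0249, 0.2119]
ee_rot: [2.436, 1.981, -0.004]
wrist_force: [-3.8, -6.1, 3.0]
gripper_width: 0.264
finger_force: 45.0
```

```bash
python3 - <<'E'
from h import *
rows([[.002,.145,.305]])
im=r.read_camera("wrist")
i=im.astype(int);k=(i[:,:,0]>90)&(i[:,:,0]>2.5*i[:,:,1])&(i[:,:,1]<70)
n,_,st,c=cv2.connectedComponentsWithStats(k.astype(np.uint8));print(st[1:][st[1:,4]>20])
p=proj(r.camera_model("wrist"),S2W(Q,np.c_[0*th+.002,-.06*np.sin(th),.19+.06*np.cos(th)]))
for a in(-70,-80,-90,-100):print(a,p[a+100])
E
```

```text
t 17.8 ee [0.4745 0.0249 0.2119] stand-frame [0.0015 0.0062 0.2119] F [-3.78 -6.09  3.03] fin 45.002447962760925 w 0.264
turn about tool z frac 0.0002 or -0.9998 tooly [ 0.979 -0.204 -0.   ] q [ 0.029  0.181  1.936 -0.003  1.026  0.236]
[0.002, 0.145, 0.305] [ 0.2771  0.001  -0.1869]
[[308 167  36   3  93]]
-70 [324.95538706 180.56984349]
-80 [324.95108781 171.12870093]
-90 [324.94594008 166.06217008]
-100 [324.94024998 164.99216438]
```

Emit:
carry_out --pt "0 0 0 0 0" --pt "0 0 0 0 0" --pt "0 0 0 0 0" --pt "0 0 -0.08 0 0" --pt "0 0 -0.16 0 0" --pt "0.06 0 -0.18 0 0" --pt "0.14 0 -0.18 0 0" --pt "0.22 0 -0.18 0 0" --pt "0.27 0 -0.18 0 0" --pt "0.3 0 -0.15 0 0" --pt "0.3 0 -0.15 0 0" --pt "0.3 0 -0.15 0 0"

```text
time_s: 19.05
ee_pos: [0.505, 0.1724, 0.2851]
ee_rot: [-2.437, -1.982, 0.004]
wrist_force: [0.3, -0.4, -0.1]
gripper_width: 0.502
finger_force: 0.0
```

```bash
python3 - <<'E'
from h import *
rows([[.002,-.004,.305],[.002,-.004,.212]])
im=mark("wrist")
i=im.astype(int);k=(i[:,:,0]>90)&(i[:,:,0]>2.2*i[:,:,1])&(i[:,:,1]<90)
n,_,st,c=cv2.connectedComponentsWithStats(k.astype(np.uint8));print(st[1:][st[1:,4]>20])
a,b=(-58,-80)
p=proj(r.camera_model("wrist"),S2W(Q,np.c_[0*th+.002,-.06*np.sin(th),.19+.06*np.cos(th)]))
for a in(-70,-80,-90,-100):print(a,p[a+100])
cv2.imwrite("pics/w9.png",im[:,:,::-1]);cv2.imwrite("pics/w9c.png",cv2.resize(im[280:400,245:405,::-1],None,fx=5,fy=5,interpolation=cv2.INTER_CUBIC))
E
```

```text
t 19.05 ee [0.505  0.1724 0.2851] stand-frame [0.0013 0.1567 0.2851] F [ 0.29 -0.37 -0.09] fin 0.0 w 0.502
turn about tool z frac 0.0001 or -0.9999 tooly [ 0.979 -0.204 -0.002] q [ 0.307  0.193  1.739 -0.     1.213  0.512]
[0.002, -0.004, 0.305] [-0.3215  0.0012 -0.0393]
[0.002, -0.004, 0.212] [-0.3213  0.0015  0.1467]
[[311 239  34  35 903]]
-70 [324.82921665 369.50341215]
-80 [324.83574294 358.30015618]
-90 [324.84380151 349.52180549]
-100 [324.85297706 343.27150714]
```

View pics/w9c.png

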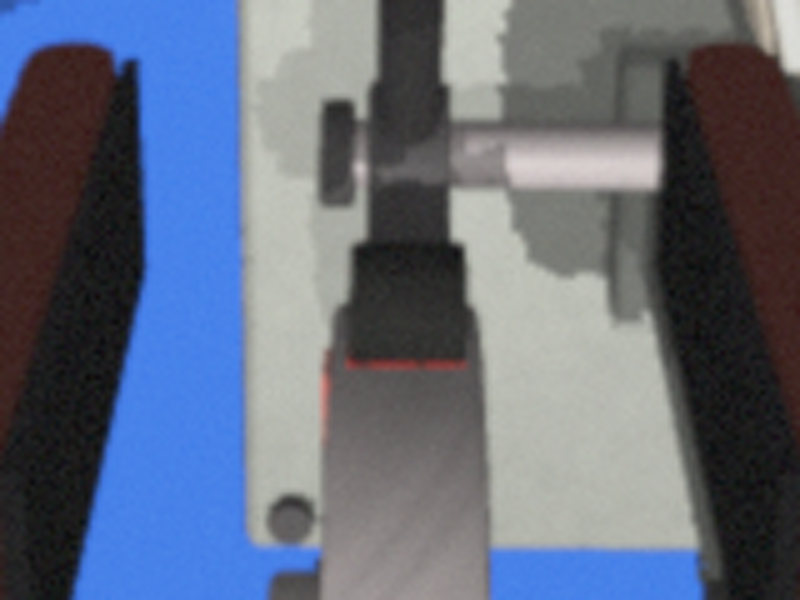

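Emit:
carry_out --pt "-0.05 0 -0.04 0 0" --pt "-0.15 0 -0.04 0 0" --pt "-0.25 0 -0.04 0 0" --pt "-0.313 0.001 -0.04 0 0" --pt "-0.313 0.001 -0.04 0 0" --pt "-0.313 0.001 0.02 0 0" --pt "-0.313 0.001 0.08 0 0" --pt "-0.313 0.001 0.13 0 0" --pt "-0.313 0.001 0.146 0 0" --pt "-0.313 0.001 0.146 0 0" --pt "-0.313 0.001 0.146 0 1" --pt "-0.313 0.001 0.146 0 1" --pt "-0.313 0.001 0.146 0 1" --pt "-0.313 0.001 0.146 0 1" --pt "-0.313 0.001 0.146 0 1" --pt "-0.313 0.001 0.146 0 1" --pt "-0.313 0.001 0.146 0 1" --squeeze 35

```text
time_s: 20.8
ee_pos: [0.4734, 0.02, 0.2142]
ee_rot: [-2.437, -1.98, 0.001]
wrist_force: [-5.4, 0.7, 7.2]
gripper_width: 0.271
finger_force: 35.0
```

```bash
python3 - <<'E'
from h import *
rows([])
im=r.read_camera("wrist")
i=im.astype(int);k=(i[:,:,0]>90)&(i[:,:,0]>2.5*i[:,:,1])&(i[:,:,1]<70)
n,_,st,c=cv2.connectedComponentsWithStats(k.astype(np.uint8));print(st[1:][st[1:,4]>20])
p=proj(r.camera_model("wrist"),S2W(Q,np.c_[0*th+.002,-.06*np.sin(th),.19+.06*np.cos(th)]))
for a in(-70,-75,-80,-85,-90,-100):print(a,p[a+100])
print("top",reds(r.read_camera("top")))
E
```

```text
t 20.8 ee [0.4734 0.02   0.2142] stand-frame [0.0015 0.0012 0.2142] F [-5.37  0.74  7.16] fin 34.99824643135071 w 0.271
turn about tool z frac -0.0001 or 0.9999 tooly [ 0.979 -0.205 -0.001] q [1.700e-02 1.760e-01 1.936e+00 1.000e-03 1.031e+00 2.230e-01]
[[309 157  35   2  62]]
-70 [324.88760724 168.6282868 ]
-75 [324.89379357 163.65682123]
-80 [324.90045899 159.81026068]
-85 [324.90750049 157.05555919]
-90 [324.9148214  155.34692289]
-100 [324.92995401 154.84069017]
top [(array([269.5, 190.5]), np.int32(71), array([265, 186,  10,  10], dtype=int32))]
```

```bash
python3 -c "
from bench import r
print(r.finish_job())"
```

```text
the job is handed in; nothing more can be done
None
```

I've handed the job in: the brake is fully off, and the gripper holds the rotor still by its rim at 35 N, heavy side estimated straight down to within about 10 degrees; I didn't check that by letting it creep back from the other side.

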